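# Put the kitchen timer away behind the spring flap

## Task

Put the kitchen timer away in the low wooden pen: push the pen's blue self-closing flap inward with one finger and, while that finger holds it open, push the timer through the entrance with the other finger. Slide the timer along the worktop, upright and never lifted, and do not use it to push the flap open; leave it far enough inside that the flap shuts fully behind it. Leave everything else where it is.

Things in the scene. Friction and masses are not known exactly. Their poses are not given: they have to be found in the camera images.
- pen: Low pen of pale wood, open on top, no floor, fixed; walls 45 mm high, 8 mm thick. Origin at worktop level on the entrance line; +y points into the pen, +x along the entrance to the flap's hinge. The entrance spans x = -46 mm (12 mm round post) to +92 mm (hinge pin); a front wall goes on to +128 mm. Inside: x = -46 to +128, y = 0 to +215 mm (back wall), empty.
- flap (a joint): Blue flap, a plate 105 mm long, 5 mm thick, 5 to 41 mm above the worktop, on an upright hinge at pen x = +92, y = 0 mm. 0 = shut (lies along the entrance from x = +92 to -13 mm); grows as it swings into the pen (+y), at most 1.75 rad; cannot swing outward. A weak damped spring (0.02 N m shut, 0.06 N m at 1.4 rad) shuts it in about 1 s when let go.
- flap_edge (a point): Middle of the flap's free upright edge, 23 mm above the worktop; moves with the flap, on a circle of 105 mm round the hinge. The gap beside the shut flap is 33 mm, too narrow for the timer. For the flap to shut, the timer must lie clear of that circle: if it is on pen x = 0, its centre beyond about y = +112 mm.
- timer: Round kitchen timer, red base and white dial, 70 mm in diameter, 53 mm high, about 0.16 kg, standing loose on the worktop in front of the entrance. Origin at the centre of its underside, z up.
- garlic: Garlic bulb, 56 mm, loose bystander. Origin under its centre.
- label_tape: Roll of beige tape lying flat, 98 mm wide, 25 mm high, loose bystander. Origin under its centre.
- cup_half: Small metal measuring cup with handle, 70 x 139 x 37 mm, loose bystander. Origin on its underside.
- cut_teaspoon: Teaspoon, 130 mm, loose bystander. Origin under its middle.
- salt_shaker: Salt shaker, 44 mm in diameter, 90 mm high, loose bystander. Origin under its centre.
Not all that is in view belongs to the job. Leave any orange or purple look-alike of the timer alone.

How it is judged:
By the outcome, as a careful person would: the job done as asked, in the order asked, and still so for the second after the job is handed in, with the robot touching nothing.
It also fails if it takes over 45 s, if anything falls off the work surface, if the arm or the gripper's body presses on something with over 40 N, if the wrist force passes 120 N, or if a joint passes its speed limit or range.

## Robot

A 6-joint arm with a two-finger parallel gripper is mounted at the origin on a cart in front of the work surface, level with it; the furniture and walls round the work are solid. World frame = base frame: x ahead of the robot, y to its left, z up, the work surface at z = 0. Lengths are in m, angles in rad, forces in N, time in s.
With the tool pointing down it reaches from about 0.4 to 0.825 m from the base axis. Payload 7 kg.
Tool frame: the origin (TCP) lies midway between the tips of the shut fingers; the grasp point (between the pads) lies 19 mm behind it; z points along the fingers, y is the line along which they close (so a half turn about z gives the same grasp; the last joint's range is limited). The gripper opens to 88 mm and grips with 3 to 60 N. Pads are 19 mm wide; open, the fingers measure 130 mm over their backs; the gripper's body (78 mm by 193 mm) begins 47 mm behind the grasp point.
Start: joints at [-1.043, 0.359, 0.012, 0, -1.224, -0.288], TCP at [0.16, -0.656, 0.227] pointing down, gripper open.
Joint ranges: [-3.07, 3.07], [-1.43, 2.12], [-1.02, 1.25], [-3.03, 1.67], [-3.05, -0], [-3.03, 3.03]. Speed limits (rad/s): [2.39, 2.39, 3.01, 3.14, 3.14, 3.14].

## Interface

Orientations are given as a rotation vector (axis times angle).
In Python, from cell import env gives the robot as it stands. The module is installed in compiled form; this text tells all that it offers.
- The arm moves only by the tool jog_arm, never from a script. Its argument "increments" is a list of rows, each a list of 6 numbers: the shift along the world's x, y, z in m, then the turn, a rotation vector about the world's x, y, z in rad. In form: [[x, y, z, rx, ry, rz], ...]. A call has 1 to 8 rows; each row shifts and turns the commanded pose from where the row before left it; what a row does not reach is not made up. A row lasts 1/8 s, in which the tool goes at most 62.5 mm and 10.7 degrees, less where a joint would pass 70% of its speed; a pose out of reach is approached as far as the arm can. A call is refused whole if a number of a shift passes 0.0625 or a number of a turn 0.188, either way. A call with a gripper value outside its range is refused whole. "grip" is the opening in per cent of the stroke, from 0 (shut) to 100 (fully open), set as the call begins (left out, the last holds). The fingers move at their own pace and stop on an object; the grip force is fixed at half the most. Time passes only in rows, so rows that do not move let the fingers close. It gives the time, the measured TCP pose, the force, the opening and the grip force at its end, in the units of the state.
- env.observe(): the state, without advancing time (a new reading comes with each control period).
- env.capture(name): name is "scene" or "top"; returns (picture, depth): 420x560x3 uint8, red, green, blue; 420x560 float32, m along the optical axis (not along the pixel's ray), 0 where there is no reading.
- env.get_calibration(name): a dict with "camera_matrix" (3x3 intrinsics, pixels), "world_to_cam" (4x4, takes a point from world to camera coordinates). Camera axes: x right, y down, z forward; pixel columns grow to the right and rows downward; lengths in m; the calibration is good to about 2 mm. A picture is of the moment at which its call begins. get_calibration takes no time and is no camera call.
- env.sign_off(): hands the job in; it is judged then, once.
The state is a dict: "clock": time; "q": joint angles; "dq": joint speeds; "tau": joint torques, N m; "ee_pos": TCP position; "tcp_rot": TCP orientation; "force": force on the tool from outside, world axes, zero at the start; "wrist_torque": the same for the moment, N m; "grip_width": finger opening in m; "gripper_force": force on a finger pad.
Only numpy, scipy, OpenCV 4.12 (cv2) and the standard library are available. Lean on these libraries where they do the work, as an engineer would, in place of code of your own. Each camera call takes 0.05 s, during which the arm holds its last target. There are 200 camera calls.

## Working session

There is one attempt and no reset: what is moved stays moved. The work goes in short steps, Python scripts to look and compute and a tool call to move; the robot and the scene stay as the last step left them, time stands still between calls to the robot, and variables do not carry over. Pictures are saved under pics/ and viewed, at most 10 in all, crops included, and the job is handed in when it is done.

Besides the shell and the picture viewer there is one more tool, called after ">>>" by a JSON object that holds its "name" and its "arguments", one argument or row to a line. jog_arm: Moves the arm, as the interface text tells. Its arguments: {"type":"object","properties":{"increments":{"type":"array","items":{"type":"array","items":{"type":"number"}}},"grip":{"type":"number"}},"required":["increments"]}

```bash
mkdir -p pics
cat > h.py <<'E'
import numpy as np,cv2
from cell import env
def cap(n,f):
    p,d=env.capture(n); cv2.imwrite(f'pics/{f}.png',p[:,:,::-1]); np.savez(f'pics/{f}.npz',p=p,d=d,K=env.get_calibration(n)['camera_matrix'],T=env.get_calibration(n)['world_to_cam']); return p,d
def pts(n,d):
    c=env.get_calibration(n);K=np.array(c['camera_matrix']);T=np.linalg.inv(np.array(c['world_to_cam']))
    v,u=np.indices(d.shape)
    P=np.stack([(u-K[0,2])/K[0,0]*d,(v-K[1,2])/K[1,1]*d,d],-1)
    return P@T[:3,:3].T+T[:3,3]
E
python3 - <<'E'
from h import *
for n in('scene','top'):
    cap(n,n+'0'); c=env.get_calibration(n); print(np.round(c['camera_matrix'],1).tolist(),np.round(np.linalg.inv(c['world_to_cam']),3).tolist())
s=env.observe(); print(s['clock'],s['ee_pos'],s['tcp_rot'],s['grip_width'])
E
```

```text
[[513.4, 0.0, 286.5], [0.0, 513.4, 218.2], [0.0, 0.0, 1.0]] [[-0.999, -0.046, 0.028, 0.549], [-0.054, 0.842, -0.537, 0.518], [0.001, -0.538, -0.843, 1.027], [0.0, 0.0, 0.0, 1.0]]
[[450.8, 0.0, 280.5], [0.0, 450.8, 205.7], [0.0, 0.0, 1.0]] [[0.023, -0.993, 0.118, 0.429], [-1.0, -0.022, 0.006, -0.106], [-0.003, -0.118, -0.993, 1.105], [0.0, 0.0, 0.0, 1.0]]
0.1 [ 0.16020451 -0.65527785  0.22573582] [ 3.75607094e-01 -3.11872179e+00 -2.24452612e-03] 0.0875664438945497
```

View pics/scene0.png

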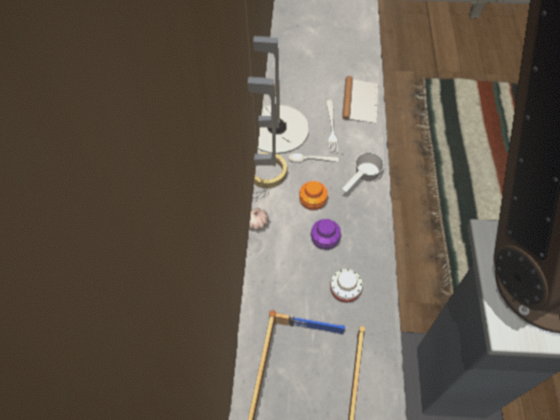

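View pics/top0.png

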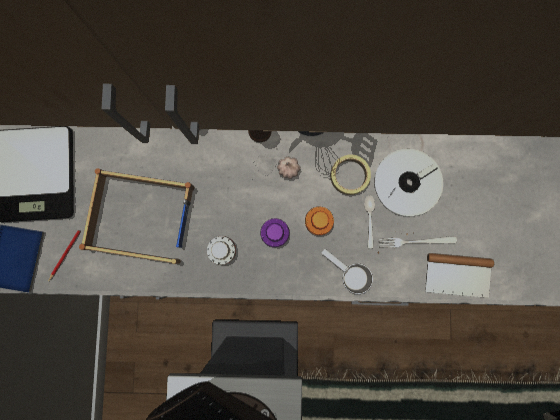

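The pictures show the timer at top (221,250), the flap at (183,222), the hinge at about (187,200), the post at (178,261), and the pen to the left (world +y). The orange (319,221) and purple (275,233) look-alikes are off to the right.

Run:
```python
from h import *
for n in('top','scene'):
    z=np.load(f'pics/{n}0.npz');p,d=z['p'],z['d'];P=pts(n,d)
    hsv=cv2.cvtColor(p,cv2.COLOR_RGB2HSV)
    H,S,V=[hsv[...,i].astype(int) for i in range(3)]
    reg=(P[...,2]>0.008)&(P[...,2]<0.12)&(d>0)
    yy=P[...,1]
    print(n)
    blue=reg&(H>100)&(H<125)&(S>120)&(yy>-0.05)&(yy<.25)
    b=P[blue]
    top=b[b[:,2]>np.percentile(b[:,2],95)-.006]
    print('blue',len(b),len(top),'z',np.percentile(b[:,2],[5,50,95]).round(4))
    m=top.mean(0);u,s,vt=np.linalg.svd(top[:,:2]-m[:2]);t=(top[:,:2]-m[:2])@vt[0]
    print(' ends',(m[:2]+vt[0]*t.min()).round(4),(m[:2]+vt[0]*t.max()).round(4),'len',np.ptp(t).round(3))
    wood=reg&(H>8)&(H<28)&(S>70)&(V>90)&(yy>0)&(yy<.5)
    w=P[wood];w=w[(w[:,2]>.036)&(w[:,2]<.06)]
    print(' wood',len(w),'z',np.percentile(w[:,2],[5,50,95]).round(4)); r=cv2.minAreaRect((w[:,:2]*1000).astype(np.float32)); print(r, cv2.boxPoints(r).round().tolist())
    # timer
    uv=(221,250) if n=='top' else (347,285)
    c=P[uv[1],uv[0]];print(' c',c.round(4))
    tm=reg&(np.hypot(P[...,0]-c[0],P[...,1]-c[1])<.06)&~wood&~blue
    q=P[tm];(cx,cy),rad=cv2.minEnclosingCircle((q[:,:2]*1000).astype(np.float32));print(' timer',cx,cy,rad,'zmax',np.percentile(q[:,2],[5,50,98]).round(4),len(q))
    # table height
    tb=P[(abs(P[...,0]-c[0])<.15)&(abs(P[...,1]-c[1])<.15)&(abs(P[...,2])<.01)];print(' table',np.median(tb[:,2]))
    hi=P[(P[...,2]>.15)&(P[...,0]>.3)&(d>0)];print(' cab x min',hi[:,0].min(),'z',np.percentile(hi[:,2],[0,1,50,99]).round(3))
    for l,h in((.15,.3),(.3,.5),(.5,.7),(.7,1.3)):
        k=hi[(hi[:,2]>l)&(hi[:,2]<h)]; print(l,h,len(k), k.min(0).round(3) if len(k) else '', k.max(0).round(3) if len(k) else '')
```

```text
top
blue 94 83 z [0.0374 0.0411 0.0448]
 ends [0.5511 0.128 ] [0.4532 0.1416] len 0.099
 wood 938 z [0.0411 0.0451 0.0496]
((523.7822265625, 242.83697509765625), (233.127197265625, 194.7401123046875), 82.52118682861328) [[412.0, 140.0], [605.0, 115.0], [635.0, 346.0], [442.0, 371.0]]
 c [0.4463 0.0357 0.053 ]
 timer 447.3289794921875 38.87311553955078 34.385894775390625 zmax [0.0281 0.036  0.0558] 666
 table 0.0002849354476369692
 cab x min 0.5845830054523086 z [0.271 0.471 0.687 0.799]
0.15 0.3 1 [ 0.67  -0.169  0.271] [ 0.67  -0.169  0.271]
0.3 0.5 3907 [ 0.586 -0.505  0.462] [0.62 0.31 0.5 ]
0.5 0.7 36146 [ 0.585 -0.481  0.5  ] [0.62  0.287 0.7  ]
0.7 1.3 33425 [ 0.613 -0.361  0.7  ] [0.62  0.164 0.807]
scene
blue 160 116 z [0.0221 0.0387 0.042 ]
 ends [0.5524 0.1294] [0.4532 0.1432] len 0.1
 wood 986 z [0.0397 0.0437 0.0477]
((521.1153564453125, 232.3751220703125), (215.53094482421875, 193.27659606933594), 83.33694458007812) [[413.0, 137.0], [605.0, 114.0], [630.0, 328.0], [438.0, 351.0]]
 c [0.4471 0.0538 0.0501]
 timer 446.8614501953125 41.31010818481445 35.072608947753906 zmax [0.0183 0.0349 0.0546] 847
 table -0.0006564224942822161
 cab x min 0.58526318558015 z [0.461 0.492 0.865 0.952]
0.15 0.3 0  
0.3 0.5 1541 [ 0.586 -0.298  0.461] [0.616 0.416 0.5  ]
0.5 0.7 15012 [ 0.585 -0.235  0.5  ] [0.616 0.457 0.7  ]
0.7 1.3 90030 [0.614 0.049 0.7  ] [0.617 0.497 0.96 ]
```

>>> {"name": "jog_arm", "arguments": {
  "increments": [
    [0.02, 0.0423, 0, 0, 0, 0.14],
    [0.02, 0.0423, 0, 0, 0, 0.14],
    [0.02, 0.0423, 0, 0, 0, 0.14],
    [0.02, 0.0423, 0, 0, 0, 0.14],
    [0.02, 0.0423, 0, 0, 0, 0.14],
    [0.02, 0.0423, 0, 0, 0, 0.14],
    [0.02, 0.0423, 0, 0, 0, 0.14],
    [0.02, 0.0423, 0, 0, 0, 0.14]
  ],
  "grip": 100
}}

```text
clock: 1.1
ee_pos: [0.3205, -0.3158, 0.2264]
tcp_rot: [-1.981, 2.439, 0.0]
force: [1.1, -0.1, -0.1]
grip_width: 0.0875
gripper_force: 0.0
```

>>> {"name": "jog_arm", "arguments": {
  "increments": [
    [0.02, 0.0423, 0, 0, 0, 0.14],
    [0.02, 0.0423, 0, 0, 0, 0.14],
    [0.02, 0.0423, 0, 0, 0, 0.14],
    [0.02, 0.0423, 0, 0, 0, 0.14],
    [0.02, 0.0423, 0, 0, 0, 0.14],
    [0.02, 0.0423, 0, 0, 0, 0.14],
    [0.02, 0.0423, 0, 0, 0, 0.14],
    [0, 0, 0, 0, 0, 0]
  ]
}}

```text
clock: 2.1
ee_pos: [0.4612, -0.0189, 0.2261]
tcp_rot: [2.895, -1.219, -0.001]
force: [-0.5, 0.2, -0.6]
grip_width: 0.0878
gripper_force: 0.0
```

>>> {"name": "jog_arm", "arguments": {
  "increments": [
    [0.0155, 0.041, 0, 0, 0, 0.141],
    [0, 0, -0.05, 0, 0, 0],
    [0, 0, -0.05, 0, 0, 0],
    [0, 0, 0, 0, 0, 0]
  ]
}}

```text
clock: 2.6
ee_pos: [0.4728, 0.0182, 0.1237]
tcp_rot: [2.966, -1.02, -0.009]
force: [0.3, -1.3, 1.1]
grip_width: 0.0877
gripper_force: 0.0
```

```bash
cat >> h.py <<'E'
O=np.array([.465,.1395]);a=-.133;EX=np.array([np.cos(a),np.sin(a)]);EY=np.array([-np.sin(a),np.cos(a)])
pen=lambda w:np.stack([(np.asarray(w)[...,:2]-O)@EX,(np.asarray(w)[...,:2]-O)@EY],-1)
def st():
    s=env.observe();R=cv2.Rodrigues(np.array(s['tcp_rot']))[0];p=s['ee_pos'];h=s['grip_width']/2+.0105
    f=[pen(p+k*h*R[:,1])*1000 for k in(1,-1)]; f.sort(key=lambda v:v[0])
    print('clk',s['clock'],'tcp',pen(p)*1000,'z',p[2].round(4),'B',f[0].round(1),'A',f[1].round(1),'F',s['force'].round(1),'q',s['q'].round(2))
def look(tag):
    for n in('top','scene'):
        p,d=cap(n,n+tag);P=pts(n,d);hsv=cv2.cvtColor(p,cv2.COLOR_RGB2HSV).astype(int);H,S,V=hsv[...,0],hsv[...,1],hsv[...,2]
        Q=pen(P);z=P[...,2];ok=d>0
        wd=ok&(z>.04)&(z<.062)&(S<60)&(V>110)&(abs(Q[...,0])<.1)&(Q[...,1]>-.17)&(Q[...,1]<.2)
        rd=ok&(z>.01)&(z<.05)&(S>120)&((H<6)|(H>172))&(abs(Q[...,0])<.1)&(Q[...,1]>-.17)&(Q[...,1]<.2)
        bl=ok&(z>.025)&(H>100)&(H<125)&(S>120)&(Q[...,0]>-.03)&(Q[...,0]<.12)&(Q[...,1]>-.03)&(Q[...,1]<.13)
        for k,m in(('dial',wd),('red',rd),('blue',bl)):
            q=Q[m]*1000
            if len(q)>5: print(n,k,len(q),'min',np.percentile(q,2,axis=0).round(1),'max',np.percentile(q,98,axis=0).round(1),'med',np.median(q,0).round(1),'zmax',np.percentile(z[m],98).round(3))
E
python3 -c "
from h import *
st();look('1');st()
a=cv2.imread('pics/top1.png')[130:330,60:340];b=cv2.imread('pics/scene1.png')[200:420,200:480]
cv2.imwrite('pics/c1.png',cv2.resize(np.vstack([a,b]),None,fx=1.4,fy=1.4))"
```

```text
clk 2.6 tcp [  23.8305574  -119.14663854] z 0.1237 B [  -3.6 -166. ] A [ 51.3 -72.3] F [ 0.3 -1.3  1.1] q [ 0.46  0.13 -0.56 -0.   -0.89  0.45]
top dial 8 min [ -25.6 -106. ] max [-21.1 -99.4] med [ -22.7 -103.4] zmax 0.054
scene dial 327 min [ -23.8 -118.3] max [94.   1.7] med [ -4.3 -96.2] zmax 0.056
scene red 10 min [-23.7 -71.8] max [  6.9 -66.1] med [-14.9 -68. ] zmax 0.022
scene blue 148 min [-10.3  -1.1] max [83.6  4.4] med [30.   2.4] zmax 0.044
clk 2.7 tcp [  27.12197115 -117.55544701] z 0.1277 B [  -0.2 -164.4] A [ 54.5 -70.7] F [ 0.9 -0.   1.8] q [ 0.46  0.12 -0.55  0.   -0.89  0.45]
```

View pics/c1.png

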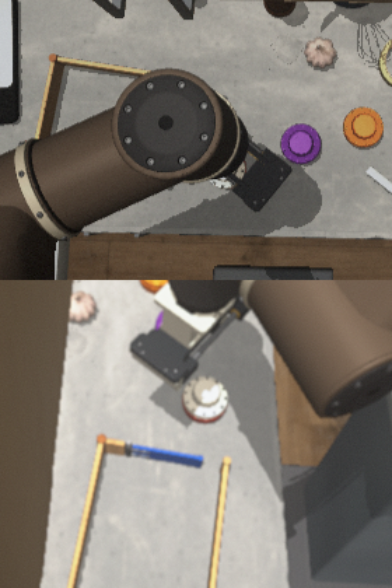

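The crop shows the scene view has a clear sight of the timer (205,400 in the crop) ahead of the gripper, with the flap shut. Top view is blocked by the arm. Going down beside the timer.

>>> {"name": "jog_arm", "arguments": {
  "increments": [
    [0, 0, -0.05, 0, 0, 0],
    [0, 0, -0.045, 0, 0, 0],
    [0, 0, -0.02, 0, 0, 0],
    [0, 0, 0, 0, 0, 0],
    [0, 0, 0, 0, 0, 0]
  ]
}}

```text
clock: 3.32
ee_pos: [0.4775, 0.0204, 0.0136]
tcp_rot: [-2.97, 1.018, -0.004]
force: [-0.4, -0.2, 1.0]
grip_width: 0.0877
gripper_force: 0.0
```

```bash
cat >> h.py <<'E'
def lk(tag):
    st();n='scene';p,d=cap(n,n+tag);P=pts(n,d);hsv=cv2.cvtColor(p,cv2.COLOR_RGB2HSV).astype(int);H,S,V=hsv[...,0],hsv[...,1],hsv[...,2]
    Q=pen(P)*1000;z=P[...,2];ok=d>0
    kn=ok&(z>.046)&(z<.06)&(S<60)&(V>110)&(Q[...,0]>-45)&(Q[...,0]<45)&(Q[...,1]>-170)&(Q[...,1]<200)
    k=cv2.morphologyEx(kn.astype(np.uint8),cv2.MORPH_OPEN,np.ones((2,2)));c,l,s_,ce=cv2.connectedComponentsWithStats(k)
    for i in range(1,c):
        if s_[i,4]>15: q=Q[l==i];print('knob',len(q),q.mean(0).round(1),'span',np.ptp(q,0).round(1),'zmed',np.median(z[l==i]).round(3),'px',ce[i].round())
    bl=ok&(z>.025)&(H>100)&(H<125)&(S>120)&(Q[...,0]>-30)&(Q[...,0]<125)&(Q[...,1]>-30)&(Q[...,1]<130)
    q=Q[bl]
    if len(q)>5: t=q[np.argmax(np.hypot(q[:,0]-92,q[:,1]))];print('flap tip',t.round(1),'theta',np.arctan2(t[1],92-t[0]).round(2),len(q))
    rd=ok&(z>.005)&(z<.035)&(S>100)&((H<8)|(H>170))&(abs(Q[...,0])<60)&(Q[...,1]>-170)
    q=Q[rd]
    if len(q)>5: print('red n',len(q),'max y',np.percentile(q[:,1],95).round(1),'x',np.percentile(q[:,0],[2,98]).round(1))
E
python3 -c "
from h import *
lk('2');st()"
```

```text
clk 3.325 tcp [  28.22876758 -116.40547057] z 0.0136 B [   0.9 -163.4] A [ 55.6 -69.4] F [-0.4 -0.2  1. ] q [ 0.46  0.3  -0.68  0.   -0.6   0.45]
knob 257 [ -9.2 -96.6] span [40.4 38.9] zmed 0.052 px [349. 281.]
flap tip [-12.1   2.1] theta 0.02 184
red n 34 max y -66.1 x [-26.9  17.4]
clk 3.375 tcp [  28.12239176 -116.403612  ] z 0.0135 B [   0.7 -163.4] A [ 55.5 -69.4] F [-1.  -0.5 -0. ] q [ 0.46  0.29 -0.68  0.   -0.6   0.45]
```

```bash
python3 -c "
from h import *
z=np.load('pics/scene2.npz');d=z['d'];P=pts('scene',d);Q=pen(P)*1000
for lo in(.040,.046,.050,.053):
  m=(d>0)&(P[...,2]>lo)&(P[...,2]<.062)&(abs(Q[...,0]+5)<45)&(abs(Q[...,1]+98)<42);q=Q[m];print(lo,len(q),q.mean(0),q.min(0),q.max(0))
cv2.imwrite('pics/c2.png',cv2.resize(z['p'][230:350,260:400,::-1],None,fx=5,fy=5))"
```

```text
0.04 289 [ -6.39779814 -96.41338861] [ -25.98455437 -121.05545903] [ 14.84145725 -78.974315  ]
0.046 259 [ -6.78361974 -97.79667572] [ -25.98455437 -121.05545903] [ 13.55084917 -79.86587808]
0.05 214 [ -6.81257847 -98.8043985 ] [ -24.22821382 -120.25584937] [ 13.55084917 -79.86587808]
0.053 80 [ -8.54683138 -99.24777006] [ -23.02916935 -116.38520001] [  6.57130828 -79.86587808]
```

View pics/c2.png

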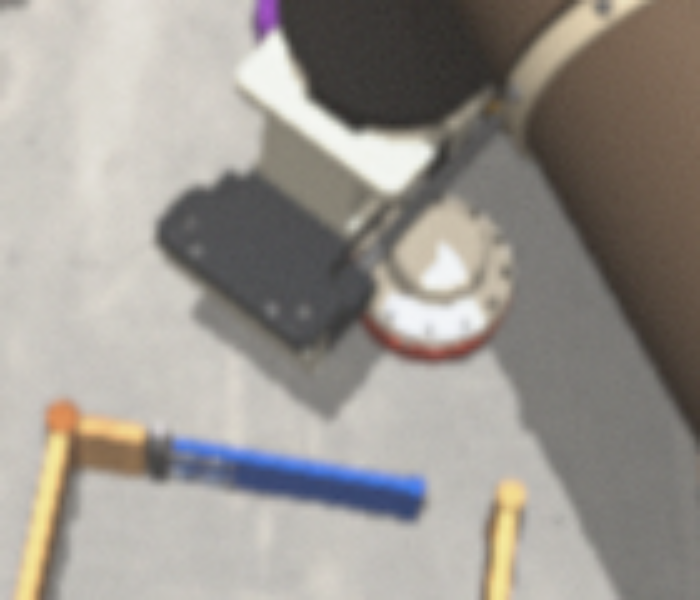

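The crop shows the timer at (435,280) with its red front rim and right side in view and its left partly under the gripper. I'll track its centre by fitting a 35 mm circle to the red rim.

```bash
cat >> h.py <<'E'
from scipy.optimize import least_squares
def fit(q,R=35): return least_squares(lambda c:np.hypot(q[:,0]-c[0],q[:,1]-c[1])-R,[q[:,0].mean(),np.percentile(q[:,1],90)-35],loss='soft_l1').x
def tm(f,g=[-5,-100]):
    z=np.load(f'pics/{f}.npz');d=z['d'];p=z['p'];P=pts(f[:5],d);Q=pen(P)*1000;zz=P[...,2]
    hsv=cv2.cvtColor(p,cv2.COLOR_RGB2HSV).astype(int);H,S=hsv[...,0],hsv[...,1]
    rd=(d>0)&(zz>.003)&(zz<.035)&(S>110)&((H<7)|(H>170))&(np.hypot(Q[...,0]-g[0],Q[...,1]-g[1])<50)
    q=Q[rd];c=fit(q);print('timer',c.round(1),'n',len(q),'z',np.percentile(zz[rd],[5,50,95]).round(3),'res',np.abs(np.hypot(*(q-c).T)-35).mean().round(1),'xspan',q[:,0].min().round(),q[:,0].max().round())
E
python3 -c "
from h import *
tm('scene0');tm('scene1');tm('scene2')"
```

```text
timer [  -5.1 -101.3] n 17 z [0.017 0.02  0.023] res 0.5 xspan -24.0 17.0
timer [  -4.7 -101. ] n 18 z [0.015 0.02  0.023] res 0.6 xspan -28.0 9.0
timer [  -4.8 -101.7] n 29 z [0.014 0.018 0.022] res 0.7 xspan -28.0 17.0
```

>>> {"name": "jog_arm", "arguments": {
  "increments": [
    [-0.004, 0.0157, 0, 0, 0, 0],
    [0.0008, 0.006, 0, 0, 0, 0],
    [0.0008, 0.006, 0, 0, 0, 0],
    [0.0008, 0.006, 0, 0, 0, 0],
    [0.0008, 0.006, 0, 0, 0, 0],
    [0, 0, 0, 0, 0, 0]
  ]
}}

```text
clock: 4.12
ee_pos: [0.4753, 0.0601, 0.0115]
tcp_rot: [-2.972, 1.019, -0.0]
force: [0.9, 1.0, 0.0]
grip_width: 0.0875
gripper_force: 0.0
```

```bash
python3 -c "
from h import *
lk('3');tm('scene3',[-3,-90])"
```

```text
clk 4.125 tcp [ 20.70796092 -77.3142329 ] z 0.0115 B [  -6.6 -124.2] A [ 48.  -30.4] F [0.9 1.  0. ] q [ 0.54  0.3  -0.67 -0.   -0.6   0.37]
knob 125 [-14.  -64.6] span [ 59.7 477.6] zmed 0.051 px [350. 294.]
flap tip [-12.5  -1.5] theta -0.01 166
red n 25 max y -40.8 x [-26.7   8. ]
timer [ -4.2 -76.5] n 15 z [0.016 0.018 0.022] res 0.6 xspan -17.0 6.0
```

```bash
cat >> h.py <<'E'
def plan(*tg):
    "targets (Bx,By,ang_deg,opening_mm) in pen frame -> world increments between them"
    s=env.observe();R=cv2.Rodrigues(np.array(s['tcp_rot']))[0];y=R[:2,1]; y=y if y@EX>0 else -y
    c=s['ee_pos'][:2];an=np.arctan2(y[1],y[0])
    for bx,by,g,w in tg:
        t=np.radians(g);h=w/2+10.5
        m=np.array([bx,by])+h*np.array([np.cos(t),np.sin(t)]);W=O+(m[0]*EX+m[1]*EY)/1000;A=m*2-[bx,by]
        dl=A-[92,0];th=np.arctan2(dl[1],-dl[0])+np.arcsin(min(1,13/np.hypot(*dl)))
        print('d',(W-c).round(4),'turn',(t+a-an).round(3),'A',A.round(),'theta',np.degrees(th).round(),'r',np.hypot(*dl).round());c=W;an=t+a
E
python3 -c "
from h import *
plan((-13,-128,50,87.5),(-11,-98,50,87.5))"
```

```text
d [-0.     -0.0091] turn -0.171 A [ 57. -45.] theta -39.0 r 57.0
d [0.006  0.0295] turn 0.0 A [ 59. -15.] theta -3.0 r 36.0
```

>>> {"name": "jog_arm", "arguments": {
  "increments": [
    [0, -0.0045, 0, 0, 0, -0.085],
    [0, -0.0045, 0, 0, 0, -0.086],
    [0.0012, 0.006, 0, 0, 0, 0],
    [0.0012, 0.006, 0, 0, 0, 0],
    [0.0012, 0.006, 0, 0, 0, 0],
    [0.0012, 0.006, 0, 0, 0, 0],
    [0.0012, 0.0055, 0, 0, 0, 0],
    [0, 0, 0, 0, 0, 0]
  ]
}}

```text
clock: 5.18
ee_pos: [0.4813, 0.0806, 0.0116]
tcp_rot: [-2.874, 1.268, -0.0]
force: [-0.0, -0.5, 0.3]
grip_width: 0.0876
gripper_force: 0.0
```

```bash
python3 -c "
from h import *
lk('4');tm('scene4',[-3,-55])"
```

```text
clk 5.175 tcp [ 23.94950731 -56.17525105] z 0.0116 B [-10.9 -97.8] A [ 58.8 -14.6] F [-0.  -0.5  0.3] q [ 0.57  0.31 -0.65  0.   -0.6   0.17]
knob 127 [ -6.5 -38.8] span [ 53.7 452.5] zmed 0.051 px [344. 305.]
flap tip [-12.3   0.9] theta 0.01 106
red n 29 max y -15.8 x [-16.2  18.4]
timer [  2.8 -51.8] n 22 z [0.017 0.02  0.023] res 0.6 xspan -17.0 13.0
```

```bash
python3 -c "
from h import *
plan((1,-103,56,87.5),(1,-72,56,87.5),(2,-50,54,87.5))"
```

```text
d [ 0.0071 -0.0026] turn 0.105 A [ 62. -13.] theta -0.0 r 33.0
d [0.0041 0.0307] turn 0.0 A [62. 18.] theta 52.0 r 35.0
d [0.0053 0.0204] turn -0.035 A [66. 38.] theta 72.0 r 46.0
```

>>> {"name": "jog_arm", "arguments": {
  "increments": [
    [0.002, -0.003, 0, 0, 0, 0.05],
    [0.005, 0, 0, 0, 0, 0.055],
    [0.0007, 0.005, 0, 0, 0, 0],
    [0.0007, 0.005, 0, 0, 0, 0],
    [0.0007, 0.005, 0, 0, 0, 0],
    [0.0007, 0.005, 0, 0, 0, 0],
    [0.0007, 0.005, 0, 0, 0, 0],
    [0.0007, 0.005, 0, 0, 0, 0]
  ]
}}

```text
clock: 6.22
ee_pos: [0.4918, 0.107, 0.0114]
tcp_rot: [2.936, -1.117, -0.001]
force: [-1.0, -5.1, 1.7]
grip_width: 0.0876
gripper_force: 2.0
```

```bash
python3 -c "
from h import *
lk('5');tm('scene5',[2,-28]);st()
cv2.imwrite('pics/c5.png',cv2.resize(np.load('pics/scene5.npz')['p'][230:350,260:400,::-1],None,fx=4,fy=4))
plan((2,-50,54,87.5))"
```

```text
clk 6.225 tcp [ 30.85914484 -28.61282354] z 0.0114 B [  0.5 -73.6] A [61.2 16.4] F [-1.  -5.1  1.7] q [ 0.61  0.33 -0.62 -0.   -0.62  0.24]
knob 153 [ -4.2 -14.9] span [ 51.3 428.5] zmed 0.051 px [342. 316.]
flap tip [13.5 71.8] theta 0.74 70
red n 26 max y 9.7 x [-15.4  21.2]
timer [  4.7 -26. ] n 14 z [0.017 0.02  0.023] res 0.4 xspan -16.0 18.0
clk 6.275 tcp [ 31.06645514 -28.07715032] z 0.0115 B [  0.7 -73.1] A [61.5 17. ] F [-1.3 -1.3  0. ] q [ 0.61  0.33 -0.62 -0.   -0.62  0.24]
d [0.0057 0.0214] turn -0.035 A [66. 38.] theta 72.0 r 46.0
```

View pics/c5.png

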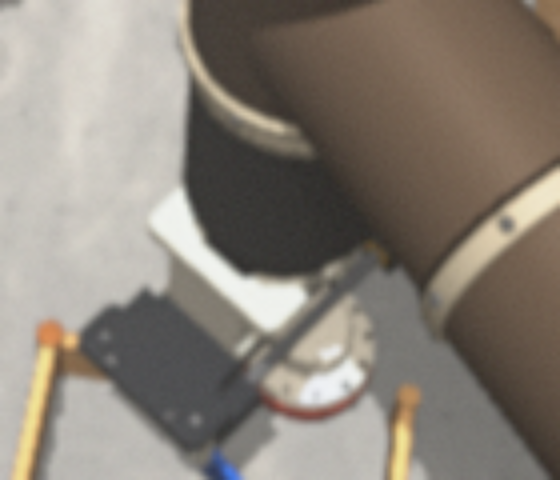

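The crop shows finger A holding the flap open (tip at 220,465), with the timer (315,370) entering right of it, clear of both the flap and the post (408,398).

```bash
python3 -c "
from h import *
plan((6,-75.5,56,87.5),(6,-45,54,87.5))"
```

```text
d [ 0.0049 -0.0031] turn 0.0 A [67. 14.] theta 56.0 r 29.0
d [0.0054 0.0289] turn -0.035 A [70. 43.] theta 78.0 r 48.0
```

>>> {"name": "jog_arm", "arguments": {
  "increments": [
    [0.002, -0.003, 0, 0, 0, 0],
    [0.003, 0, 0, 0, 0, 0],
    [0.0009, 0.005, 0, 0, 0, -0.006],
    [0.0009, 0.005, 0, 0, 0, -0.006],
    [0.0009, 0.005, 0, 0, 0, -0.006],
    [0.0009, 0.005, 0, 0, 0, -0.006],
    [0.0009, 0.005, 0, 0, 0, -0.006],
    [0.0009, 0.004, 0, 0, 0, -0.005]
  ]
}}

```text
clock: 7.28
ee_pos: [0.5029, 0.1337, 0.0116]
tcp_rot: [-2.916, 1.168, -0.0]
force: [-1.6, -2.2, -0.7]
grip_width: 0.0876
gripper_force: 1.1
```

```bash
python3 -c "
from h import *
lk('6');tm('scene6',[4,0]);st()
plan((6,-45,54,87.5),(6,-30,45,80),(6,-15,36,70))"
```

```text
clk 7.275 tcp [38.31773745 -0.7407296 ] z 0.0116 B [  6.4 -44.7] A [70.3 43.2] F [-1.6 -2.2 -0.7] q [ 0.64  0.35 -0.58 -0.   -0.63  0.17]
knob 211 [-0.3 12.4] span [ 49.9 403.7] zmed 0.051 px [338. 329.]
flap tip [ 68.5 107.1] theta 1.35 53
red n 26 max y 38.6 x [-9.4 27.6]
timer [6.9 3.5] n 15 z [0.016 0.019 0.022] res 0.5 xspan -5.0 26.0
clk 7.325 tcp [38.52246637 -0.32463026] z 0.0117 B [  6.6 -44.2] A [70.4 43.5] F [-1.7 -1.3 -0.4] q [ 0.64  0.35 -0.58  0.   -0.63  0.17]
d [-0.0007 -0.0007] turn 0.0 A [70. 43.] theta 78.0 r 48.0
d [0.0047 0.0063] turn -0.157 A [77. 41.] theta 88.0 r 44.0
d [0.0019 0.0058] turn -0.157 A [80. 38.] theta 91.0 r 40.0
```

```bash
python3 -c "
from h import *
plan((10,-50,50,71),(10,-18,45,71))"
```

```text
d [-0.0009 -0.0144] turn -0.069 A [69. 20.] theta 67.0 r 31.0
d [0.0068 0.0286] turn -0.087 A [75. 47.] theta 85.0 r 50.0
```

>>> {"name": "jog_arm", "arguments": {
  "increments": [
    [-0.001, -0.0144, 0, 0, 0, -0.069],
    [0, 0, 0, 0, 0, 0],
    [0.0011, 0.005, 0, 0, 0, -0.015],
    [0.0011, 0.005, 0, 0, 0, -0.015],
    [0.0011, 0.005, 0, 0, 0, -0.015],
    [0.0011, 0.005, 0, 0, 0, -0.015],
    [0.0011, 0.005, 0, 0, 0, -0.015],
    [0.0011, 0.004, 0, 0, 0, -0.012]
  ],
  "grip": 81
}}

```text
clock: 8.32
ee_pos: [0.5084, 0.1482, 0.0116]
tcp_rot: [-2.816, 1.392, -0.0]
force: [-1.4, -0.4, 0.4]
grip_width: 0.071
gripper_force: 1.2
```

```bash
python3 -c "
from h import *
lk('7');tm('scene7',[7,28]);st()"
```

```text
clk 8.325 tcp [41.89434697 14.40601954] z 0.0116 B [  9.4 -18.1] A [74.4 46.9] F [-1.4 -0.4  0.4] q [ 0.65  0.37 -0.56 -0.   -0.64 -0.  ]
knob 312 [ 3.1 34.9] span [40.9 38.9] zmed 0.052 px [334. 340.]
flap tip [ 79.9 109.2] theta 1.46 26
red n 15 max y 65.5 x [ 0.1 19.3]
timer [ 6.4 29.9] n 10 z [0.016 0.019 0.022] res 0.4 xspan 1.0 20.0
clk 8.375 tcp [42.13777761 14.84706026] z 0.0116 B [  9.7 -17.6] A [74.6 47.3] F [-0.9 -0.4 -0.4] q [ 0.65  0.37 -0.56  0.   -0.64 -0.  ]
```

```bash
python3 -c "
from h import *
plan((9,-25,40,56),(9,12,28,56))"
```

```text
d [-0.0056 -0.0145] turn -0.087 A [68. 24.] theta 68.0 r 34.0
d [0.0085 0.0295] turn -0.209 A [77. 48.] theta 88.0 r 50.0
```

>>> {"name": "jog_arm", "arguments": {
  "increments": [
    [-0.0056, -0.0145, 0, 0, 0, -0.087],
    [0, 0, 0, 0, 0, 0],
    [0.0014, 0.005, 0, 0, 0, -0.035],
    [0.0014, 0.005, 0, 0, 0, -0.035],
    [0.0014, 0.005, 0, 0, 0, -0.035],
    [0.0014, 0.005, 0, 0, 0, -0.035],
    [0.0014, 0.005, 0, 0, 0, -0.035],
    [0.0014, 0.005, 0, 0, 0, -0.034]
  ],
  "grip": 64
}}

```text
clock: 9.38
ee_pos: [0.5109, 0.1632, 0.0115]
tcp_rot: [2.58, -1.791, -0.0]
force: [-1.5, -3.0, 1.4]
grip_width: 0.0558
gripper_force: 1.5
```

```bash
python3 -c "
from h import *
lk('8');tm('scene8',[7,58]);st()
cv2.imwrite('pics/c8.png',cv2.resize(np.load('pics/scene8.npz')['p'][260:400,240:400,::-1],None,fx=4,fy=4))
plan((7,8,15,48),(7,45,8,48))"
```

```text
clk 9.375 tcp [42.38360565 29.60102489] z 0.0115 B [ 8.5 11.5] A [76.3 47.7] F [-1.5 -3.   1.4] q [ 0.67  0.38 -0.55  0.   -0.65 -0.32]
knob 354 [ 3.3 63.5] span [ 51.5 346.3] zmed 0.052 px [333. 353.]
flap tip [ 78.2 108. ] theta 1.44 36
red n 15 max y 94.0 x [-3.6 21.2]
timer [ 4.2 58.9] n 7 z [0.019 0.022 0.025] res 0.5 xspan -2.0 16.0
clk 9.425 tcp [42.73128512 30.34167713] z 0.0116 B [ 8.9 12.3] A [76.6 48.4] F [-1.  -0.5  0.4] q [ 0.68  0.38 -0.54  0.   -0.65 -0.32]
d [-0.0042 -0.013 ] turn -0.227 A [74. 26.] theta 79.0 r 32.0
d [0.0052 0.0325] turn -0.122 A [75. 55.] theta 86.0 r 57.0
```

View pics/c8.png

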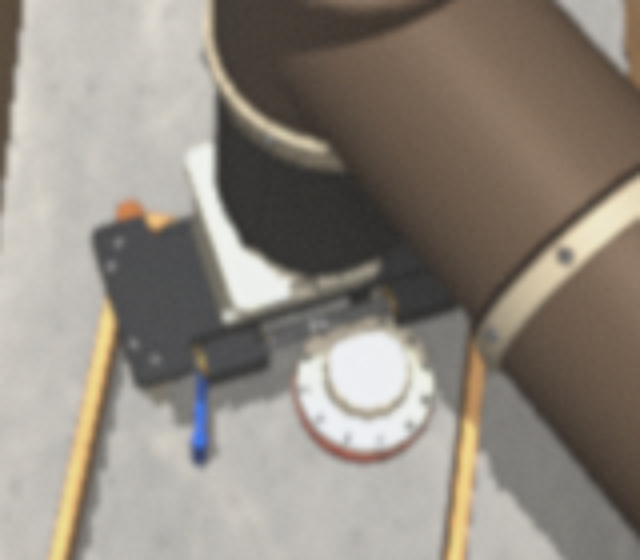

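The crop shows the timer (365,380) inside the entrance and the flap held open (200,420) by finger A, well clear of it.

```bash
python3 -c "
from h import *
plan((3,5,12,50),(4,46,5,50))"
```

```text
d [-0.0073 -0.0171] turn -0.28 A [72. 20.] theta 73.0 r 28.0
d [0.0065 0.0362] turn -0.122 A [75. 52.] theta 85.0 r 55.0
```

>>> {"name": "jog_arm", "arguments": {
  "increments": [
    [-0.0037, -0.0086, 0, 0, 0, -0.14],
    [-0.0036, -0.0085, 0, 0, 0, -0.14],
    [0.001, 0.006, 0, 0, 0, -0.02],
    [0.001, 0.006, 0, 0, 0, -0.02],
    [0.001, 0.006, 0, 0, 0, -0.02],
    [0.001, 0.006, 0, 0, 0, -0.02],
    [0.001, 0.006, 0, 0, 0, -0.02],
    [0.001, 0.006, 0, 0, 0, -0.02]
  ],
  "grip": 57
}}

```text
clock: 10.42
ee_pos: [0.5098, 0.1826, 0.0116]
tcp_rot: [-2.172, 2.27, -0.0]
force: [-1.0, -3.2, 2.0]
grip_width: 0.0499
gripper_force: 1.4
```

```bash
python3 -c "
from h import *
lk('9');tm('scene9',[5,92]);st()
plan((4,46,5,50),(4,86,0,50))"
```

```text
clk 10.425 tcp [38.73364135 48.62219785] z 0.0116 B [ 3.4 45.5] A [74.1 51.8] F [-1.  -3.2  2. ] q [ 0.71  0.38 -0.53  0.   -0.66 -0.75]
knob 366 [ 3.8 95.4] span [ 50.3 313.4] zmed 0.052 px [330. 370.]
flap tip [ 72.4 107.8] theta 1.39 41h.py:40: RuntimeWarning: Mean of empty slice.
  def fit(q,R=35): return least_squares(lambda c:np.hypot(q[:,0]-c[0],q[:,1]-c[1])-R,[q[:,0].mean(),np.percentile(q[:,1],90)-35],loss='soft_l1').x
  ret = ret.dtype.type(ret / rcount)
Traceback (most recent call last):
  File "h.py", line 45, in tm
    q=Q[rd];c=fit(q);print('timer',c.round(1),'n',len(q),'z',np.percentile(zz[rd],[5,50,95]).round(3),'res',np.abs(np.hypot(*(q-c).T)-35).mean().round(1),'xspan',q[:,0].min().round(),q[:,0].max().round())
              ~~~^^^
  File "h.py", line 40, in fit
    def fit(q,R=35): return least_squares(lambda c:np.hypot(q[:,0]-c[0],q[:,1]-c[1])-R,[q[:,0].mean(),np.percentile(q[:,1],90)-35],loss='soft_l1').x
                                                                                                      ~~~~~~~~~~~~~^^^^^^^^^^^
IndexError: index -1 is out of bounds for axis 0 with size 0
```

>>> {"name": "jog_arm", "arguments": {
  "increments": [
    [0.0009, 0.006, 0, 0, 0, -0.012],
    [0.0009, 0.006, 0, 0, 0, -0.012],
    [0.0009, 0.006, 0, 0, 0, -0.012],
    [0.0009, 0.006, 0, 0, 0, -0.012],
    [0.0009, 0.006, 0, 0, 0, -0.012],
    [0.0009, 0.006, 0, 0, 0, -0.012],
    [0.0009, 0.006, 0, 0, 0, -0.012],
    [0, 0, 0, 0, 0, 0]
  ]
}}

```text
clock: 11.48
ee_pos: [0.5163, 0.2248, 0.0116]
tcp_rot: [-2.076, 2.357, 0.0]
force: [-0.9, 0.2, 0.1]
grip_width: 0.0501
gripper_force: 0.3
```

```bash
python3 -c "
from h import *
lk('10')
cv2.imwrite('pics/c10.png',cv2.resize(np.load('pics/scene10.npz')['p'][260:420,220:420,::-1],None,fx=3,fy=3))"
```

```text
clk 11.475 tcp [39.54464899 91.38610868] z 0.0116 B [ 4.  91.2] A [75.1 91.6] F [-0.9  0.2  0.1] q [ 0.76  0.41 -0.49 -0.   -0.68 -0.88]
knob 389 [  3.6 142.8] span [ 50.4 266.9] zmed 0.052 px [327. 395.]
```

View pics/c10.png

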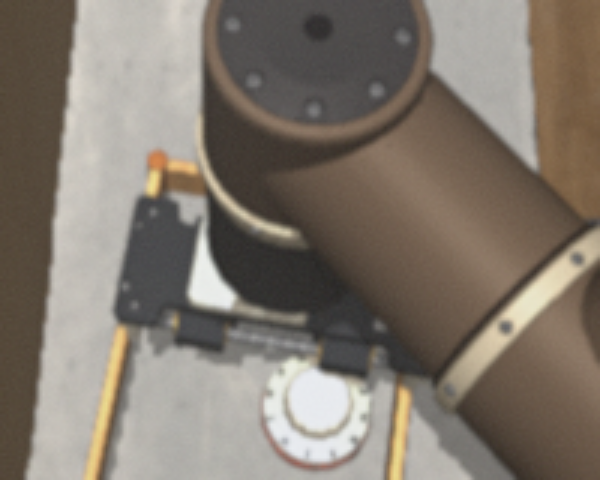

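The crop shows the timer (315,405) deep in the pen in front of finger B; the flap is hidden beneath the gripper. Withdrawing straight back out of the entrance.

>>> {"name": "jog_arm", "arguments": {
  "increments": [
    [-0.003, -0.015, 0, 0, 0, 0],
    [-0.003, -0.015, 0, 0, 0, 0],
    [-0.003, -0.015, 0, 0, 0, 0],
    [-0.002, -0.015, 0, 0, 0, 0],
    [-0.002, -0.015, 0, 0, 0, 0],
    [-0.002, -0.015, 0, 0, 0, 0],
    [-0.002, -0.015, 0, 0, 0, 0],
    [-0.002, -0.015, 0, 0, 0, 0]
  ]
}}

```text
clock: 12.52
ee_pos: [0.4969, 0.103, 0.0116]
tcp_rot: [-2.076, 2.358, -0.0]
force: [0.4, 0.7, -0.4]
grip_width: 0.05
gripper_force: 0.0
```

>>> {"name": "jog_arm", "arguments": {
  "increments": [
    [-0.001, -0.008, 0, 0, 0, 0],
    [0, 0, 0.04, 0, 0, 0],
    [0, 0, 0.05, 0, 0, 0],
    [0, 0, 0.05, 0, 0, 0],
    [0, -0.03, 0, 0, 0, 0],
    [0, -0.04, 0, 0, 0, 0],
    [0, -0.04, 0, 0, 0, 0],
    [0, 0, 0, 0, 0, 0]
  ]
}}

```text
clock: 13.52
ee_pos: [0.4956, -0.016, 0.1515]
tcp_rot: [2.073, -2.361, -0.0]
force: [-0.4, -0.4, 0.3]
grip_width: 0.0498
gripper_force: 0.0
```

```bash
python3 -c "
from h import *
lk('11')
p,_=cap('top','top11')
a=cv2.imread('pics/top11.png')[110:330,60:340];b=cv2.imread('pics/scene11.png')[200:420,200:480]
cv2.imwrite('pics/c11.png',cv2.resize(np.vstack([a,b]),None,fx=1.35,fy=1.35))"
```

```text
clk 13.525 tcp [  50.94289748 -150.04893547] z 0.1515 B [  15.5 -150.2] A [  86.3 -149.9] F [-0.4 -0.4  0.3] q [ 0.36  0.13 -0.48 -0.   -0.96 -0.49]
knob 393 [  3.7 142.3] span [ 50.4 266.9] zmed 0.052 px [327. 394.]
flap tip [-12.2   1.1] theta 0.01 136
```

View pics/c11.png

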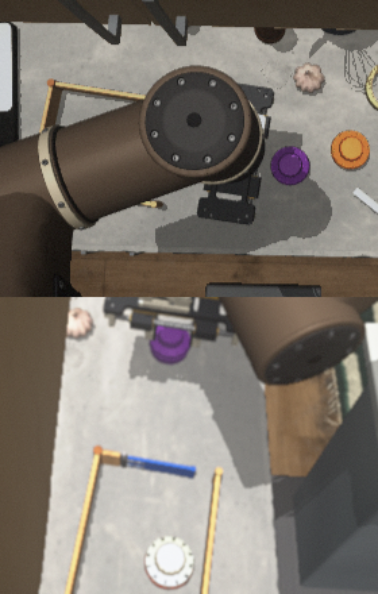

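The crop shows the flap shut (160,465; angle 0.01 rad), the timer upright inside the pen (168,560) and the other things in view untouched.

```bash
python3 -c "
from cell import env
print(env.sign_off())"
```

```text
the job is handed in; nothing more can be done
None
```

The timer stands upright in the pen at about y = +138 mm with the flap shut behind it (measured angle 0.01 rad), and the job was handed in after about 14 s.

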